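# Set the drained tube rack back on its feet against the bottle ledge

## Robot

A 6-joint arm with a two-finger parallel gripper is mounted at the origin on the work surface. World frame = base frame: x ahead of the robot, y to its left, z up, the work surface at z = 0. Lengths are in mm, angles in degrees, forces in N, time in s.
With the tool pointing down it reaches from about 300 to 850 mm from the base axis. Payload 4.2 kg.
Tool frame: the origin (TCP) lies between the finger pads; the fingertips stand 19 mm ahead of it and the grasp point (between the pads) is the TCP (env.tips_ahead is the distance from the TCP to the fingertips, in mm); z points along the fingers, y is the direction in which the jaws open and shut (so a half turn about z gives the same grasp; the last joint's range is limited). The gripper opens to 91 mm and grips with 3 to 60 N. Pads are 32 mm wide; open, the fingers measure 118 mm over their backs; the gripper's body (76 mm by 178 mm) begins 60 mm behind the grasp point.
Start: joints at [63.083, 18.312, 89.639, -0, 72.044, -1.146], TCP at [250.005, 517.821, 232.976] pointing down, gripper open.
Joint ranges: [-177.97, 177.97], [-48.28, 115.42], [12.27, 149.76], [-77.06, 257.06], [2.81, 150.46], [-146.56, 146.56]. Speed limits (degrees/s): [147.25, 147.25, 180, 180, 180, 180].

## Interface

Orientations are given as [roll, pitch, yaw] about the fixed x, y, z axes, in that order (R = Rz(yaw) Ry(pitch) Rx(roll)).
In Python, from workcell import telemetry, viewer, job_done, env gives the robot as it stands. The module is installed in compiled form; this text tells all that it offers.
- The arm moves only by the shell command python3 -m jog 'ROWS' [FORCE]. ROWS is JSON, a list of rows, each a list of 3 entries, a list of its own where there are three numbers: the shift along the tool's x, y, z in cm, then the turn about the tool's z in degrees, then the opening, from 0 (shut) to 1 (fully open). A call has 1 to 10 rows; each row shifts and turns the pose as measured when the row begins, along the tool's axes as they then stand; what a row does not reach is not made up. A row lasts 1/8 s, in which the tool goes at most 62.5 mm and 10.7 degrees, less where a joint would pass 70% of its speed; a pose out of reach is approached as far as the arm can. A call is refused whole if a number of a shift passes 6.25 or a number of a turn 10.7, either way. A call with a gripper value outside its range is refused whole. The fingers move at their own pace and stop on an object; FORCE is the grip in N (left out, the last holds). Time passes only in rows, so rows that do not move let the fingers close. It gives the time, the measured TCP pose, the force and the opening at its end, in the units of the state.
- telemetry.state(): the state, without advancing time (a new reading comes with each control period).
- viewer.grab_frame(name): name is "scene" or "side" or "wrist"; returns a dict with "color" (384x512x3 uint8, red, green, blue), "K" (3x3 intrinsics, pixels), "k1" (the pictures are not rectified: a ray, as slopes to the right and down, at radius r is drawn at 1 + k1 r^2 times it, then the intrinsics apply), "rvec" (rotation vector, rad) and "tvec" (3), from world to camera coordinates, as OpenCV has them. Camera axes: x right, y down, z forward; pixel columns grow to the right and rows downward; lengths in mm; the calibration is good to about 2 mm. A picture is of the moment at which its call begins. There is no depth.
- job_done(): hands the job in, once; it reports no verdict.
The state is a dict: "time_s": time; "qpos": joint angles; "qvel": joint speeds; "effort": joint torques, N m; "ee_pos": TCP position; "ee_rot": TCP orientation; "force": force on the tool from outside, world axes, zero at the start; "torque": the same for the moment, N m; "gripper_width": finger opening in mm.
Only numpy, scipy, OpenCV 4.12 (cv2) and the standard library are available. Lean on these libraries where they do the work, as an engineer would, in place of code of your own. Each camera call takes 0.05 s, during which the arm holds its last target. There are 200 camera calls.

## Task

The blue tube rack was left standing on its long edge to drain. Using only fingertip pushes, tip it over onto its feet so that its holes face up, then gently push it back along the bench until its long side rests flat against the grey bottle ledge. Do not grip or lift the rack, and leave everything else where it stands.

Things in the scene. Friction and masses are not known exactly. Their poses are not given: they have to be found in the camera images.
- blue_rack: Blue empty plastic tube rack, about 160 g: 98 (its x) by 186 (its y) by 60 mm high (its z) when on its feet. Origin at the centre of its underside; z points from there out through the face with 32 holes. Starts on one long edge, 98 mm tall on a footprint of 60 by 186 mm: its x up, holes towards the robot, underside towards the ledge. Lowest 20 mm of its sides solid, then two thin holed plates between end walls.
- rack_middle (a point): Middle of the blue rack, 30 mm above its underside; axes of the rack. Height 49 mm on edge, 58 mm at most while tipping, 30 mm on its feet. Pushed near the top of the holed face, towards the underside, the rack pivots on the underside's bottom edge and past about 30 degrees falls onto its feet, then covering the 98 mm beyond that edge. Friction on the bench 0.5 to 0.7.
- ledge: Long low grey step, fixed, on the far side of the bench: 110 mm deep (x) by 900 mm long (y) by 50 mm high, with six reagent bottles, 120 to 150 mm tall, standing fixed on it to either side of the middle. Origin at the centre of its underside; its x points away from the robot, its y along its length.
- ledge_front (a point): Point on the ledge's upright front face (the one towards the robot), at the middle of its length, at bench height; axes of the ledge. With the rack flat against the ledge, the rack's origin lies 49 mm in front of this face.
- white_rack: White rack of the same size on its feet in front of the left end of the ledge, holding seven tubes with orange caps, 120 mm tall in all. Origin at the centre of its underside. Stays where it is.
- amber_bottle: Brown reagent bottle with orange cap, 72 mm diameter, 160 mm tall. Origin at the centre of its underside. Stays where it is.
- wash_bottle: White squeeze bottle with blue collar and a bent spout, 64 mm diameter, 185 mm tall, the spout reaching 53 mm out along its -x. Origin at the centre of its underside. Stays where it is.
- white_jar: White plastic screw-lid jar, 58 mm diameter, 86 mm tall. Origin at the centre of its underside. Stays where it is.
- beaker: Glass beaker, 68 mm diameter, 90 mm tall. Origin at the centre of its underside. Stays where it is.
- vial: Small brown vial with blue cap, 36 mm diameter, 70 mm tall. Origin at the centre of its underside. Stays where it is.

How it is judged:
By the outcome, as a careful person would: the job done as asked, in the order asked, and still so for the second after the job is handed in, with the robot touching nothing.
It also fails if it takes over 45 s, if anything falls off the work surface, if the arm or the gripper's body presses on something with over 40 N, if the wrist force passes 120 N, or if a joint passes its speed limit or range.

## Working session

There is one attempt and no reset: what is moved stays moved. The work goes in short steps, Python scripts to look and compute and a shell command to move; the robot and the scene stay as the last step left them, time stands still between calls to the robot, and variables do not carry over. Pictures are saved under pics/ and viewed, about 8 in all and at most 12, crops included, and the job is handed in when it is done.

```bash
mkdir -p pics; cat > h.py <<'E'
import numpy as np, cv2
from workcell import telemetry, viewer, env
def grab(n,f):
    d=viewer.grab_frame(n); cv2.imwrite(f'pics/{f}.png',d['color'][:,:,::-1]); np.save(f'pics/{f}.npy',{k:d[k] for k in('K','k1','rvec','tvec')},allow_pickle=True); return d
def ray(f,u,v):
    d=np.load(f'pics/{f}.npy',allow_pickle=True).item()
    dist=np.array([d['k1'],0,0,0,0.])
    p=cv2.undistortPoints(np.array([[[u,v]]],float),np.array(d['K'],float),dist)[0,0]
    R=cv2.Rodrigues(np.array(d['rvec'],float))[0]; t=np.array(d['tvec'],float).ravel()
    return -R.T@t, R.T@np.array([p[0],p[1],1])
def at(f,u,v,z):
    c,r=ray(f,u,v); return c+r*(z-c[2])/r[2]
def proj(f,P):
    d=np.load(f'pics/{f}.npy',allow_pickle=True).item()
    return cv2.projectPoints(np.array(P,float).reshape(-1,1,3),np.array(d['rvec'],float),np.array(d['tvec'],float),np.array(d['K'],float),np.array([d['k1'],0,0,0,0.]))[0].reshape(-1,2)
E
python3 - <<'E'
from h import *
a=grab('scene','a')['color'];b=grab('side','b')['color']
for f in 'ab': print(f,ray(f,256,192))
s=telemetry.state();print(s['ee_pos'],s['ee_rot'],s['gripper_width'],s['time_s'])
cv2.imwrite('pics/ab.png',cv2.resize(np.vstack([a,b])[:,:,::-1],None,fx=.78,fy=.78))
cv2.imwrite('pics/A.png',cv2.resize(a[:,:,::-1],(800,600)));cv2.imwrite('pics/B.png',cv2.resize(b[:,:,::-1],(800,600)))
E
```

```text
a (array([1006.50250489, -504.75760042, 1049.980467  ]), array([-0.32351525,  0.4232822 , -0.84648057]))
b (array([ 180.98317766, -578.74904167,  683.63754299]), array([ 0.43690426,  0.60668133, -0.66413517]))
[249.8154149  517.45501041 232.21841685] [-1.79911555e+02  2.05158838e-03  1.54231297e+02] 91.04074048159781 0.1
```

View pics/A.png

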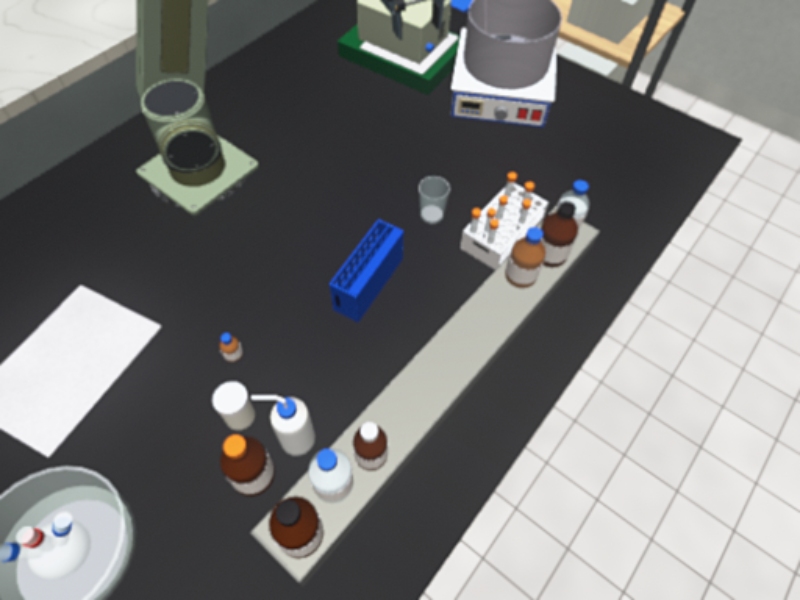

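View pics/B.png

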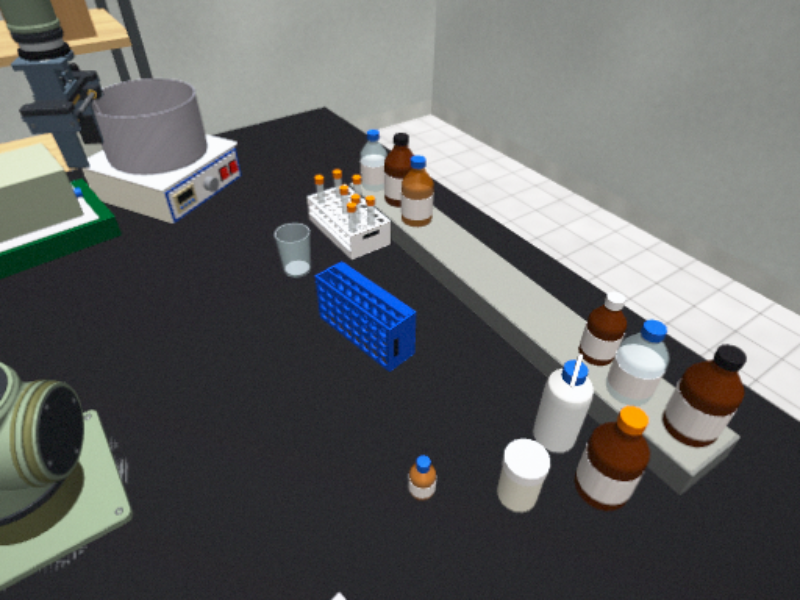

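Scene picture: the blue rack stands near (367,268). The ledge top runs from (597,232) to (300,580), and its front top edge from (252,530) up. In the side picture the rack is at (365,313), its holes facing the robot. I'll enlarge these.

```bash
python3 - <<'E'
import cv2,numpy as np
a=cv2.imread('pics/a.png');b=cv2.imread('pics/b.png')
# a crop u 200-270, v 135-210 ; b crop u195-275 v160-240 ; x5
f=lambda i,u,v,w,h,s:cv2.resize(i[v:v+h,u:u+w],None,fx=s,fy=s,interpolation=cv2.INTER_CUBIC)
cv2.imwrite('pics/c.png',np.vstack([np.hstack([f(a,200,135,80,75,5),f(b,195,160,80,75,5)]),np.hstack([f(a,155,130,200,112,2),f(b,235,130,200,112,2)])]))
E
```

```text
(no output)
```

View pics/c.png

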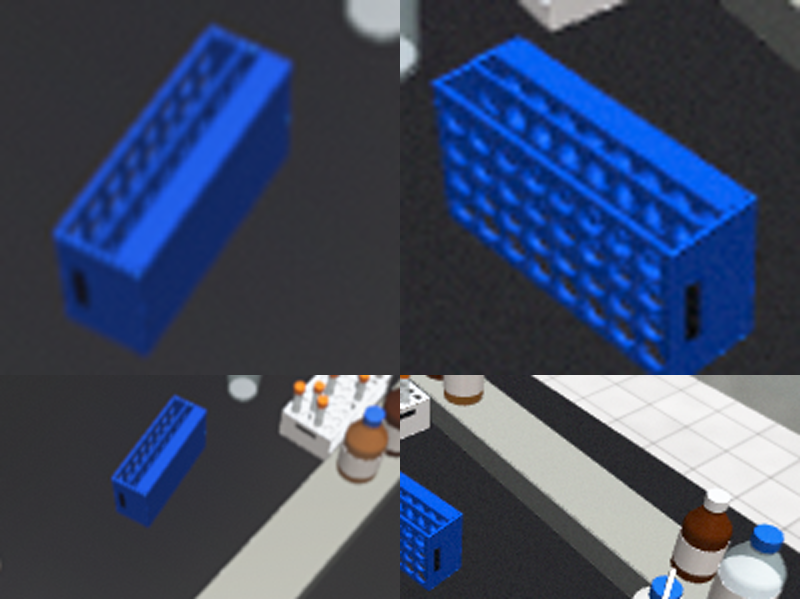

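```bash
python3 - <<'E'
from h import *
q=lambda x:(x+.5)/5-.5
pa=[at('a',200+q(x),135+q(y),98) for x,y in[(53,233),(140,277),(292,65),(210,25)]]
pb=[at('b',195+q(x),160+q(y),98) for x,y in[(35,83),(122,38),(357,198),(272,252)]]
for n,p in(('a',pa),('b',pb)):
    p=np.array(p);print(n,p.round(1)[:,:2].tolist(),[round(float(np.linalg.norm(p[i]-p[i-1])),1) for i in range(4)],'c',p.mean(0).round(1))
    d=[p[i]-p[i-1] for i in range(4)];print([round(float(np.degrees(np.arctan2(e[1],e[0]))),1) for e in d])
print('bot b',at('b',195+q(352),160+q(335),0),'bot a',at('a',200+q(145),135+q(355),0))
# ledge front top edge: sample brightness in A along world x for a set of y at z=50
d=np.load('pics/a.npy',allow_pickle=True).item();
for f in 'ab':
  im=cv2.GaussianBlur(cv2.cvtColor(cv2.imread(f'pics/{f}.png'),6),(0,0),.7).astype(np.float32);L=[]
  for y in np.arange(-250,251,25):
    xs=np.arange(540,850,1.);P=proj(f,[[x,y,50] for x in xs]).astype(np.float32)
    g=np.diff(cv2.remap(im,P[:,0][None],P[:,1][None],cv2.INTER_LINEAR,borderMode=cv2.BORDER_REPLICATE)[0]);i=g.argmax();j=g.argmin();L.append((int(y),int(xs[i]),round(float(g[i]),1),int(xs[j])))
  print(f,L)
for n,u,v,z in[('beaker',432,217,0),('whiterack near corner top',495,267,0),('wash blue collar',287,408,160),('wash spout tip',253,397,180),('whjar',231,392,86),('vial',230,352,0),('ledge bot corner',252,530,50),('ledge L',597,232,50),('bot',523,262,50),('botR',370,440,150)]:print(n,at('a',u/1.5625,v/1.5625,z).round(0))
E
```

```text
a [[512.2, -86.1], [573.2, -76.6], [542.5, 106.0], [480.8, 98.1]] [186.9, 61.7, 185.2, 62.2] c [527.2  10.4  98. ]
[-80.3, 8.8, 99.5, -172.7]
b [[483.4, 90.9], [541.8, 98.5], [571.1, -79.9], [514.9, -87.3]] [181.0, 58.9, 180.8, 56.8] c [527.8   5.5  98. ]
[100.0, 7.4, -80.7, -172.5]
bot b [570.20210079 -81.32157398   0.        ] bot a [569.80359112 -74.85929745   0.        ]
a [(-250, 718, 19.1, 766), (-225, 717, 18.0, 828), (-200, 719, 17.6, 828), (-175, 720, 18.7, 828), (-150, 719, 19.0, 830), (-125, 720, 18.1, 831), (-100, 720, 17.5, 830), (-75, 723, 16.8, 831), (-50, 722, 17.1, 831), (-25, 724, 16.3, 832), (0, 723, 17.0, 833), (25, 725, 16.9, 834), (50, 726, 15.9, 835), (75, 725, 17.0, 835), (100, 728, 17.2, 836), (125, 728, 15.0, 837), (150, 728, 16.3, 838), (175, 729, 12.5, 838), (200, 627, 10.0, 839), (225, 614, 21.4, 729), (250, 612, 11.5, 724)]
b [(-250, 716, 14.1, 808), (-225, 719, 14.6, 825), (-200, 718, 14.1, 826), (-175, 720, 14.5, 827), (-150, 718, 15.4, 828), (-125, 720, 13.8, 829), (-100, 722, 14.4, 829), (-75, 722, 12.4, 830), (-50, 722, 13.7, 831), (-25, 722, 13.5, 831), (0, 723, 14.8, 832), (25, 724, 14.9, 832), (50, 725, 13.9, 833), (75, 727, 13.7, 832), (100, 726, 13.2, 835), (125, 725, 13.2, 837), (150, 728, 13.2, 835), (175, 588, 14.0, 695), (200, 685, 16.8, 714), (225, 588, 13.6, 842), (250, 714, 13.2, 688)]
beaker [521. 242.   0.]
whiterack near corner top [712. 217.   0.]
wash blue collar [ 655. -329.  160.]
wash spout tip [ 609. -354.  180.]
whjar [ 530. -355.   86.]
vial [ 423. -285.    0.]
ledge bot corner [ 712. -487.   50.]
ledge L [844. 399.  50.]
bot [764. 230.  50.]
botR [ 787. -284.  150.]
```

```bash
python3 -m jog '[[[0,0,0],-8.8,0],[[0,0,0],-8.8,0],[[0,0,0],-8.8,0],[[0,0,0],-8.8,0],[[0,0,0],0,0]]' 
cat > to.py <<'E'
import sys
from h import *
s=telemetry.state();R=np.eye(3)
from scipy.spatial.transform import Rotation as Ro
R=Ro.from_euler('xyz',s['ee_rot'],degrees=True).as_matrix()
t=np.array(eval(sys.argv[1]),float)
print('pos',np.round(s['ee_pos'],1),'rot',np.round(s['ee_rot'],1),'F',np.round(s['force'],1),'w',round(s['gripper_width'],1),'t',s['time_s'],'total cm',((t-s['ee_pos'])@R/10).round(2))
E
python3 to.py '[420,-5,200]'
```

```text
time_s: 0.72
ee_pos: [249.1, 516.2, 229.6]
ee_rot: [-179.7, -0.3, -169.5]
force: [0.5, 0.2, -0.1]
gripper_width: 44.1
pos [249.1 516.2 229.6] rot [-179.7   -0.3 -169.5] F [ 0.5  0.2 -0.1] w 44.1 t 0.725 total cm [ -7.34 -54.34   3.24]
```

```bash
python3 -m jog '[[[-0.7,-5.5,0],0,0],[[-0.7,-5.5,0],0,0],[[-0.7,-5.5,0],0,0],[[-0.7,-5.5,0],0,0],[[-0.7,-5.5,0],0,0],[[-0.7,-5.5,0],0,0],[[-0.7,-5.5,0],0,0],[[-0.7,-5.5,0.5],0,0],[[-0.7,-5.5,0.5],0,0],[[-0.7,-5.5,0.5],1.3,0]]' 
python3 to.py '[440,-6,101]'
```

```text
time_s: 1.98
ee_pos: [416.4, -26.3, 216.6]
ee_rot: [-179.7, 0.1, -172.1]
force: [-0.5, -0.2, -0.6]
gripper_width: 0.7
pos [416.4 -26.3 216.6] rot [-1.797e+02  1.000e-01 -1.721e+02] F [-0.5 -0.2 -0.6] w 0.7 t 1.975 total cm [-2.6   1.76 11.56]
```

```bash
python3 -m jog '[[[-0.7,0.5,3],1.3,0],[[-0.7,0.5,3],0,0],[[-0.6,0.4,3],0,0],[[-0.6,0.4,2.6],0,0],[[0,0,0],0,0]]' 
python3 to.py '[482,1,101]'
```

```text
time_s: 2.6
ee_pos: [442.6, -11.5, 97.6]
ee_rot: [-179.6, 0.2, -174.9]
force: [-1.0, -0.1, -0.0]
gripper_width: 0.6
pos [442.6 -11.5  97.6] rot [-179.6    0.2 -174.9] F [-1.  -0.1 -0. ] w 0.6 t 2.6 total cm [-4.04  0.9  -0.33]
```

```bash
python3 - <<'E'
from h import *
a=grab('scene','d')['color'];b=grab('side','e')['color']
f=lambda i,u,v,w,h,s:cv2.resize(i[v:v+h,u:u+w],None,fx=s,fy=s,interpolation=cv2.INTER_CUBIC)[:,:,::-1]
cv2.imwrite('pics/de.png',np.hstack([f(a,150,80,130,150,3),f(b,160,90,130,150,3)]))
print(proj('d',[[442,-5,82],[498,3,82]]),proj('e',[[442,-5,82],[498,3,82]]))
E
```

```text
[[211.6104543  156.0768592 ]
 [226.4803939  163.49739063]] [[206.0786509  207.19976861]
 [223.73029192 196.75369193]]
```

View pics/de.png

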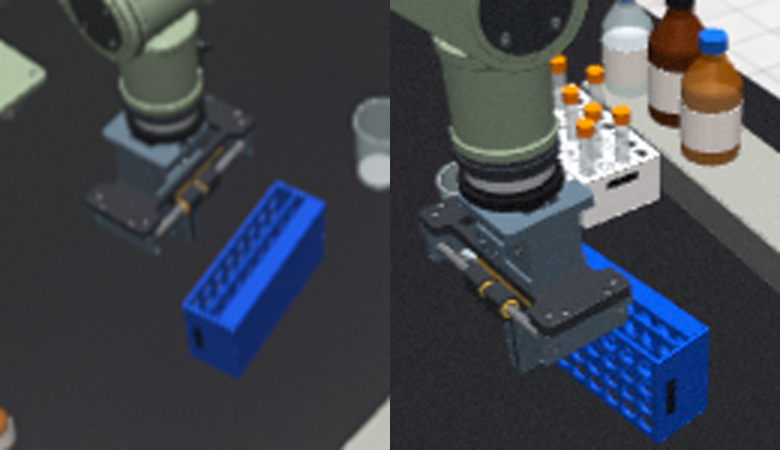

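The gripper is shut in front of the holed face with about 40 mm of gap, and its tips are below the rack's top edge. I'll correct the yaw and the lateral offset, then start the tip.

```bash
python3 -m jog '[[[-0.5,0.8,-0.3],-4.2,0],[[-1.5,0.1,0],0,0],[[-1.5,0,0],0,0],[[0,0,0],0,0]]' 
python3 to.py '[530,10,120]'
```

```text
time_s: 3.2
ee_pos: [481.8, 2.4, 106.7]
ee_rot: [-179.4, 0.9, -170.8]
force: [0.3, 0.8, -0.8]
gripper_width: 0.5
pos [481.8   2.4 106.7] rot [-179.4    0.9 -170.8] F [ 0.3  0.8 -0.8] w 0.5 t 3.2 total cm [-4.9  -0.03 -1.26]
```

```bash
python3 -m jog '[[[-0.8,0,0.5],0,0],[[-0.8,0,0.1],0,0],[[-0.8,0,-0.1],0,0],[[0,0,0],0,0]]' 
python3 to.py '[530,10,120]'
```

```text
time_s: 3.7
ee_pos: [506.4, 6.1, 101.2]
ee_rot: [-179.4, 0.7, -170.9]
force: [0.3, 0.3, -0.1]
gripper_width: 0.3
pos [506.4   6.1 101.2] rot [-179.4    0.7 -170.9] F [ 0.3  0.3 -0.1] w 0.3 t 3.7 total cm [-2.41 -0.   -1.85]
```

```bash
python3 - <<'E'
from h import *
a=grab('scene','f')['color'];b=grab('side','g')['color']
f=lambda i,u,v,w,h,s:cv2.resize(i[v:v+h,u:u+w],None,fx=s,fy=s,interpolation=cv2.INTER_CUBIC)[:,:,::-1]
cv2.imwrite('pics/fg.png',np.hstack([f(a,150,80,130,150,3),f(b,170,90,130,150,3)]))
E
```

```text
(no output)
```

View pics/fg.png

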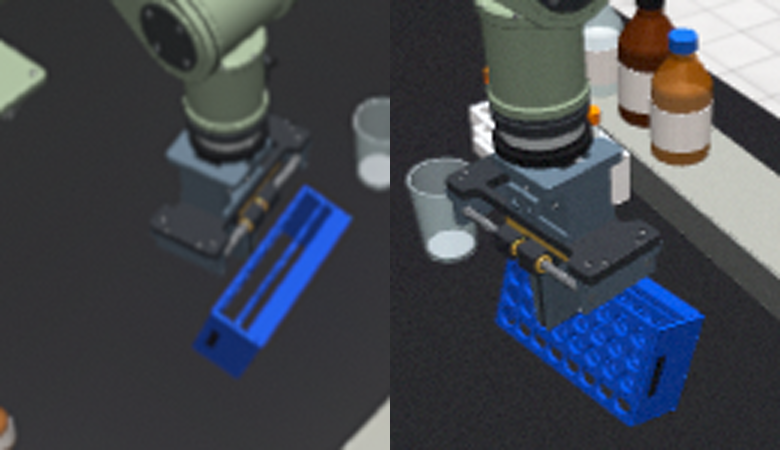

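It is tipping cleanly, leaning roughly 15–20° with its bottom edge still in place. I'll continue.

```bash
python3 -m jog '[[[-0.8,0,-0.3],0,0],[[-0.8,0,-0.3],0,0],[[-0.8,0,-0.2],0,0],[[-0.8,0,-0.1],0,0],[[0,0,0],0,0],[[0,0,0],0,0],[[0,0,0],0,0]]' 
python3 to.py '[540,10,120]'
python3 - <<'E'
from h import *
a=grab('scene','i')['color'];b=grab('side','j')['color']
f=lambda i,u,v,w,h,s:cv2.resize(i[v:v+h,u:u+w],None,fx=s,fy=s,interpolation=cv2.INTER_CUBIC)[:,:,::-1]
cv2.imwrite('pics/ij.png',np.hstack([f(a,150,80,130,150,3),f(b,170,90,130,150,3)]))
E
```

```text
time_s: 4.68
ee_pos: [539.4, 11.6, 111.3]
ee_rot: [-179.4, 0.7, -170.9]
force: [-0.2, 0.4, -0.3]
gripper_width: 0.4
pos [539.4  11.6 111.3] rot [-179.4    0.7 -170.9] F [-0.2  0.4 -0.3] w 0.4 t 4.675 total cm [-0.04 -0.18 -0.87]
```

View pics/ij.png

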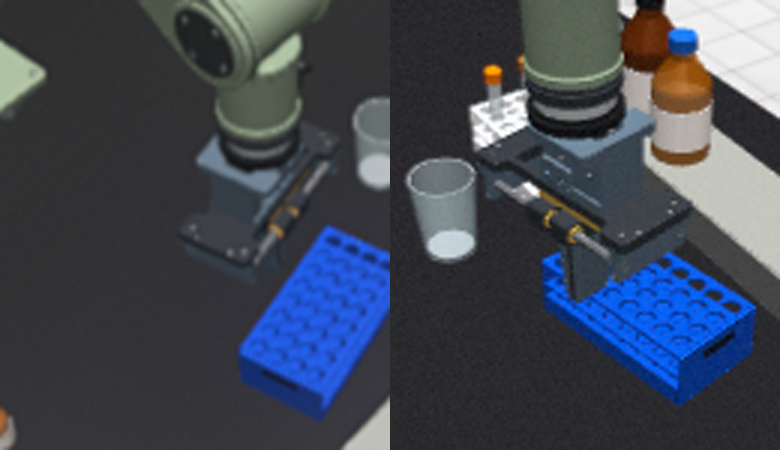

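The rack is down on its feet with its holes up, and the ledge gap is still open. I'll back off, measure its pose, turn to the ledge and open the gripper.

```bash
python3 -m jog '[[[2,0,0],5.3,0],[[2,0,0],5.3,0.3],[[2,0,0.5],0,1],[[2,0,1],0,1],[[0,0,0],0,1]]'
python3 - <<'E'
from h import *
n=[at('i',230,197.3,60),at('i',258.3,208.3,60),at('i',260,156,60)];m=[at('j',266.7,207.3,60),at('j',291.7,193.3,60)]
print(np.round(n,0),np.round(m,0))
E
python3 to.py '[500,10,40]'
```

```text
time_s: 5.4
ee_pos: [457.3, 8.0, 95.0]
ee_rot: [-179.6, 0.9, 178.2]
force: [0.3, -0.4, -0.3]
gripper_width: 37.4
[[579. -75.  60.]
 [670. -50.  60.]
 [551. 107.  60.]] [[580. -73.  60.]
 [667. -68.  60.]]
pos [457.3   8.   95. ] rot [-179.6    0.9  178.2] F [ 0.3 -0.4 -0.3] w 37.4 t 5.4 total cm [-4.18  0.38  5.56]
```

```bash
python3 -m jog '[[[0,0.5,2],0,1],[[0,0.3,2],0,1],[[-1,0.2,1.5],0,1],[[-1,0,0.5],0,1],[[-1,0,0.3],0,1],[[0,0,0],0,1]]'
python3 to.py '[535,18,28]'
```

```text
time_s: 6.15
ee_pos: [499.1, 16.5, 33.7]
ee_rot: [-179.6, 1.6, 178.1]
force: [0.7, 0.1, -0.0]
gripper_width: 91.2
pos [499.1  16.5  33.7] rot [-179.6    1.6  178.1] F [ 0.7  0.1 -0. ] w 91.2 t 6.15 total cm [-3.57  0.27  0.67]
```

```bash
python3 -m jog '[[[-1,0.1,0.4],0,1],[[-1,0.1,0.3],0,1],[[-1,0,0.2],0,1],[[0,0,0],0,1]]'
python3 to.py '[610,18,28]'
```

```text
time_s: 6.65
ee_pos: [532.1, 17.4, 25.8]
ee_rot: [-179.6, 1.7, 178.1]
force: [-0.2, 0.1, 0.8]
gripper_width: 91.5
pos [532.1  17.4  25.8] rot [-179.6    1.7  178.1] F [-0.2  0.1  0.8] w 91.5 t 6.65 total cm [-7.79  0.31  0.01]
```

Now I'll push gently at about 40–50 mm/s, keeping the tips at about 8 mm.

```bash
python3 -m jog '[[[-0.6,0,0.02],0,1],[[-0.6,0,0.02],0,1],[[-0.6,0,0.02],0,1],[[-0.6,0,0.02],0,1],[[-0.6,0,0.02],0,1],[[-0.6,0,0.02],0,1],[[-0.6,0,0.02],0,1],[[-0.6,0,0.02],0,1],[[0,0,0],0,1]]'
python3 to.py '[610,18,28]'
python3 - <<'E'
from h import *
a=grab('scene','k')['color'];b=grab('side','l')['color']
f=lambda i,u,v,w,h,s:cv2.resize(i[v:v+h,u:u+w],None,fx=s,fy=s,interpolation=cv2.INTER_CUBIC)[:,:,::-1]
cv2.imwrite('pics/kl.png',np.hstack([f(a,190,90,130,150,3),f(b,190,100,130,150,3)]))
E
```

```text
time_s: 7.78
ee_pos: [582.6, 15.8, 25.5]
ee_rot: [-179.6, 1.6, 178.1]
force: [0.2, -1.1, -0.1]
gripper_width: 91.3
pos [582.6  15.8  25.5] rot [-179.6    1.6  178.1] F [ 0.2 -1.1 -0.1] w 91.3 t 7.775 total cm [-2.74  0.3  -0.18]
```

View pics/kl.png

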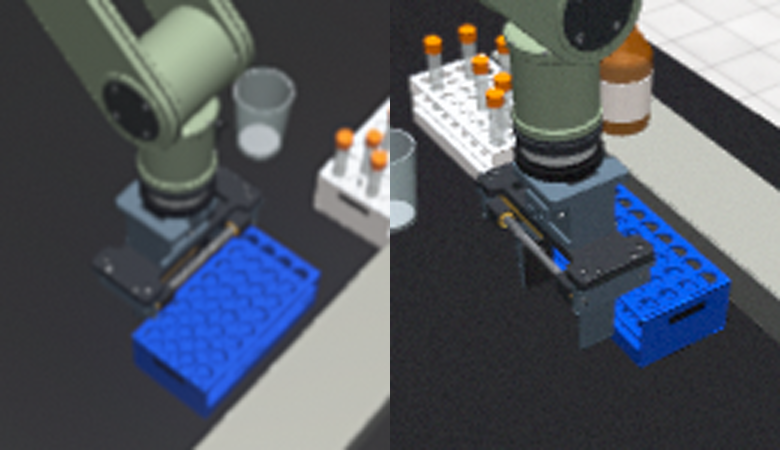

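The rack is now parallel to the ledge with a gap of about 25 mm. I'll close it slowly.

```bash
python3 -m jog '[[[-0.5,0,0],0,1],[[-0.5,0,0],0,1],[[-0.5,0,0],0,1],[[-0.4,0,0],0,1],[[-0.2,0,0],0,1],[[-0.2,0,0],0,1]]'
python3 to.py '[610,18,28]'
```

```text
time_s: 8.62
ee_pos: [605.5, 15.0, 25.7]
ee_rot: [-179.6, 1.4, 178.1]
force: [-0.4, 0.0, -0.1]
gripper_width: 91.3
pos [605.5  15.   25.7] rot [-179.6    1.4  178.1] F [-0.4  0.  -0.1] w 91.3 t 8.625 total cm [-0.45  0.31 -0.22]
```

```bash
python3 -m jog '[[[-0.2,0,0],0,1],[[-0.2,0,0],0,1],[[-0.2,0,0],0,1]]'; python3 -m jog '[[[-0.2,0,0],0,1]]';python3 -m jog '[[[-0.2,0,0],0,1]]'
```

```text
time_s: 9.0
ee_pos: [610.1, 14.7, 25.7]
ee_rot: [-179.6, 1.2, 178.2]
force: [-6.3, -0.2, 4.7]
gripper_width: 91.1
time_s: 9.12
ee_pos: [610.2, 14.7, 25.6]
ee_rot: [-179.6, 0.9, 178.2]
force: [-5.9, 0.2, 2.9]
gripper_width: 91.5
time_s: 9.25
ee_pos: [610.2, 14.7, 25.5]
ee_rot: [-179.6, 0.7, 178.2]
force: [-5.5, 0.8, 3.2]
gripper_width: 91.2
```

Contact came at x = 610, as predicted, with about 6 N. Retracting straight back, then up.

```bash
python3 -m jog '[[[1,0,0],0,1],[[2,0,-0.3],0,1],[[3,0,-1],0,1],[[3,0,-3],0,1],[[3,0,-4],0,1],[[3,0,-4],0,1],[[3,0,-4],0,1],[[0,0,0],0,1],[[0,0,0],0,1]]'
python3 - <<'E'
from h import *
a=grab('scene','m')['color'];b=grab('side','n')['color']
f=lambda i,u,v,w,h,s:cv2.resize(i[v:v+h,u:u+w],None,fx=s,fy=s,interpolation=cv2.INTER_CUBIC)[:,:,::-1]
cv2.imwrite('pics/mn.png',np.vstack([np.hstack([f(a,210,120,100,75,4),f(b,220,130,100,75,4)]),np.hstack([f(a,0,0,512,384,.78),f(b,0,0,512,384,.78)])]))
E
```

```text
time_s: 10.38
ee_pos: [423.6, 22.1, 190.1]
ee_rot: [-179.6, 1.4, 178.1]
force: [-0.4, 0.5, -0.3]
gripper_width: 91.5Traceback (most recent call last):
  File "<stdin>", line 4, in <module>
    return _nx.concatenate(arrs, 0, dtype=dtype, casting=casting)
           ~~~~~~~~~~~~~~~^^^^^^^^^^^^^^^^^^^^^^^^^^^^^^^^^^^^^^^
ValueError: all the input array dimensions except for the concatenation axis must match exactly, but along dimension 1, the array at index 0 has size 800 and the array at index 1 has size 798
```

```bash
python3 - <<'E'
import cv2,numpy as np
a=cv2.imread('pics/m.png');b=cv2.imread('pics/n.png')
f=lambda i,u,v,w,h,s:cv2.resize(i[v:v+h,u:u+w],(400,300),interpolation=cv2.INTER_CUBIC)
cv2.imwrite('pics/mn.png',np.vstack([np.hstack([f(a,225,130,100,75,4),f(b,220,130,100,75,4)]),np.hstack([f(a,0,0,512,384,.78),f(b,0,0,512,384,.78)])]))
E
```

```text
(no output)
```

View pics/mn.png

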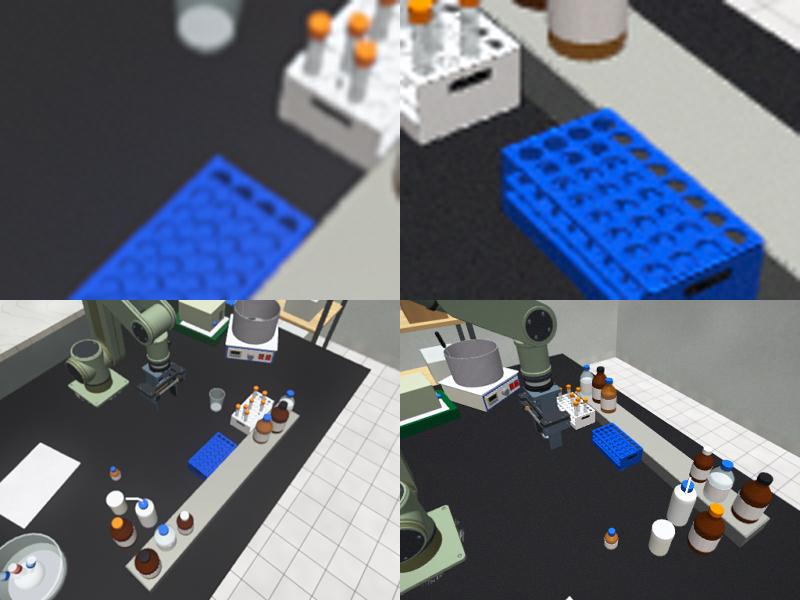

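The rack is flat with its holes up and looks flush at the left end, and the other things look unmoved. I'll look closely at the whole contact line.

```bash
python3 - <<'E'
from h import *
a=cv2.imread('pics/m.png');b=cv2.imread('pics/n.png')
f=lambda i,u,v:cv2.resize(i[v:v+90,u:u+80],(400,450),interpolation=cv2.INTER_CUBIC)
cv2.imwrite('pics/o.png',np.hstack([f(a,235,150),f(b,238,150)]))
c=(674.4,16);e=np.radians(-1.55);R=np.array([[np.cos(e),-np.sin(e)],[np.sin(e),np.cos(e)]])
P=[list(R@np.array(v)+c)+[60] for v in[(-49,-93),(49,-93),(49,93),(-49,93)]]
print(((proj('m',P)-[235,150])*5).round(),((proj('n',P)-[238,150])*5+[400,0]).round())
# anything else moved? compare before/after outside rack+arm
for p,q,n in(('a','m','m'),('b','n','n')):
    d=cv2.absdiff(cv2.imread(f'pics/{p}.png'),cv2.imread(f'pics/{q}.png')).max(2)>50
    k,l,s,ce=cv2.connectedComponentsWithStats(d.astype(np.uint8));print(n,[s[i].tolist() for i in range(1,k) if s[i][4]>12])
E
```

```text
[[ 29. 277.]
 [155. 372.]
 [345. 171.]
 [222.  88.]] [[612. 256.]
 [755. 190.]
 [559.  24.]
 [424.  77.]]
m [[87, 0, 22, 21, 384], [155, 0, 71, 48, 1610], [243, 0, 30, 23, 206], [276, 0, 9, 18, 107], [196, 40, 19, 16, 157], [128, 55, 14, 24, 145], [197, 58, 10, 11, 37], [187, 67, 30, 13, 104], [85, 73, 19, 17, 144], [107, 76, 25, 6, 59], [114, 81, 12, 3, 24], [182, 81, 26, 19, 152], [196, 82, 18, 5, 32], [107, 85, 27, 22, 287], [97, 98, 10, 10, 55], [200, 98, 16, 13, 45], [204, 100, 25, 21, 70], [210, 140, 49, 64, 1188], [241, 169, 63, 58, 1820]]
n [[32, 0, 52, 28, 709], [84, 0, 117, 98, 6447], [6, 7, 60, 102, 3075], [161, 101, 32, 10, 123], [162, 108, 44, 17, 247], [196, 124, 23, 35, 233], [160, 135, 38, 41, 559], [201, 157, 110, 81, 4870], [0, 201, 20, 40, 273], [1, 243, 37, 42, 515], [31, 265, 23, 29, 341], [24, 273, 10, 21, 70], [0, 280, 6, 3, 17], [0, 285, 6, 5, 30], [10, 285, 4, 5, 17], [0, 292, 29, 39, 643], [34, 294, 6, 7, 17], [18, 296, 5, 5, 15], [24, 298, 6, 6, 13]]
```

View pics/o.png

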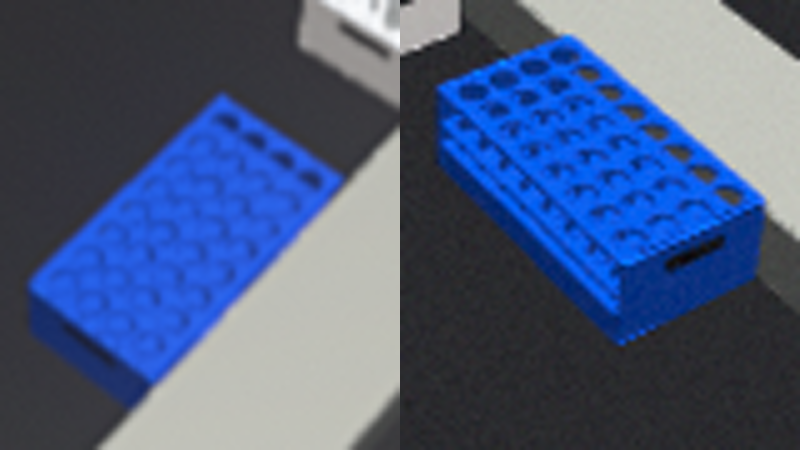

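```bash
python3 -c "
from workcell import job_done,telemetry
s=telemetry.state();print(s['time_s'],s['force']);print(job_done())"
```

```text
10.475 [-0.34971137 -0.86656963 -0.62284062]
the job is handed in; nothing more can be done
None
```

The blue rack is on its feet with its holes up, and its long side is flat against the grey ledge. I handed the job in at 10.5 s.

- **Tipping:** I pushed with shut fingertips near the top of the holed face until the rack tipped over its bottom edge onto its feet.
- **Pushing back:** With the gripper open and lined up with the ledge, I pushed low on the solid side. The push squared the rack up and moved it back until it met the ledge. Contact came at the predicted position with about 6 N on the wrist.
- **Finish:** The gripper then backed off and stands clear, touching nothing.

**Last checks:** Both camera views show no visible gap along the ledge, and the rack corners fit a flush pose evenly to about half a pixel. The corners sit about 1.5–2 pixels from the predicted outline, all shifted the same way. I read that as my estimate of the rack's position along the ledge being several millimetres off, not as tilt or a gap. Before-and-after pictures differ only where the arm and the blue rack are or were. No check failed.

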